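Fetch the matching vessel holder from behind the bottles and fit it to the titrator

TASK

Fit the titrator with the vessel holder whose bolt holes match the studs on its deck; two holders lie on the mat behind the reagent bottles. First clear the two bottles that stand in front of that holder on to the steel side tray, then fetch the holder and set it fully down over the studs, and only then put the bottles back. At the end every bottle stands upright on its own yellow ring mark and the other holder still lies where it was; do not tip a bottle over.

Things in the scene. Friction and masses are not known exactly. Their poses are not given: they have to be found in the camera images.
- tall_bottle: slender round amber glass bottle, body diameter 70, 188 high; grey screw cap diameter 32 from height 160 to 188, neck diameter 24 down to 152, shoulder reaching full diameter at 130. 0.35 kg. Origin: centre of its underside, z up. Starts on its ring mark. The three bottles stand in a row, 105 apart, on the robot's side of the mat, 3 above the bench
- wide_bottle: broad round amber glass bottle, body diameter 88, 170 high; grey screw cap diameter 50 from height 142 to 170, shoulder from diameter 42 at height 138 to full diameter at 112. 0.55 kg. Origin: centre of its underside, z up. Starts on its ring mark
- jar: short round white plastic jar, body diameter 79, 134 high; white screw cap diameter 58 from height 106 to 134, shoulder from diameter 54 at height 103 to full diameter at 90. 0.35 kg. Origin: centre of its underside, z up. Starts on its ring mark
- tall_mark: flat yellow tape ring on the mat, inner diameter 72, outer 82: the tall bottle's place. Origin: its centre at the mat's surface (3 above the bench), z up. The row of ring marks runs along its y axis; the holders lie on its +x side. No height to speak of
- wide_mark: flat yellow tape ring on the mat, inner diameter 90, outer 100, the place of the wide bottle. Origin and axes as for tall_mark
- jar_mark: flat yellow tape ring on the mat, inner diameter 81, outer 91, the place of the jar. Origin and axes as for tall_mark
- holder_p: aluminium vessel holder flat on the mat behind the middle and one outer bottle, its centre about 95 from both: round flange diameter 96, 7 thick, with THREE through holes of diameter 14 evenly spaced on a 75 circle, the first on its own +x axis; in its middle an upright collar, outer diameter 50, inner 42, up to 38 above the underside (grip this). 0.22 kg. Origin: centre of its underside, z up
- holder_q: aluminium vessel holder like holder_p in size, lying beside it behind the middle bottle and the other outer one, but with FOUR holes of diameter 14 at 90 degrees on the 75 circle, the first on its own +x axis. It does not fit the studs. Origin: centre of its underside, z up
- stud_plate: fixed steel disc, diameter 104, 6 thick, on the titrator's white deck (90 above the bench), THREE upright brass studs evenly spaced on a 75 circle, the first on its own +x axis. Studs: diameter 8 for 8 above the disc, tapering to 3 at 15. Origin: centre of the disc's underside, z up; a seated holder's underside is 6 above it. To its left (+y, 105 off) a console rises to 165 above the bench
- side_tray: empty shallow steel tray fixed on the bench to the right of the mat, 280 along its x, 150 along its y, rim 14 high, walls 3, floor 3 thick: the side area where bottles are put down meanwhile. Origin: centre of its underside, z up

How it is judged:
By the outcome, as a careful person would: the job done as asked, in the order asked, and still so for the second after the job is handed in, with the robot touching nothing.
It also fails if it takes over 125 s, if anything falls off the work surface, if the arm or the gripper's body presses on something with over 40 N, if the wrist force passes 120 N, or if a joint passes its speed limit or range.

ROBOT

A 6-joint arm with a two-finger parallel gripper is mounted at the origin on the work surface. World frame = base frame: x ahead of the robot, y to its left, z up, the work surface at z = 0. Lengths are in mm, angles in rad, forces in N, time in s.
With the tool pointing down it reaches from about 300 to 775 mm from the base axis. Payload 14.6 kg.
Tool frame: the origin (TCP) lies between the finger pads; the fingertips stand 19 mm ahead of it and the grasp point (between the pads) is the TCP (manip.tcp_to_tips is the distance from the TCP to the fingertips, in mm); x points along the fingers, z is the direction in which the jaws open and shut, and the axes are right-handed (so a half turn about x gives the same grasp; the last joint's range is limited). The gripper opens to 94 mm and grips with 3 to 60 N. Pads are 16 mm wide; open, the fingers measure 119 mm over their backs; the gripper's body (75 mm by 177 mm) begins 78 mm behind the grasp point.
Start: joints at [-1.258, 0.3, 1.521, -0, 1.321, -0.067], TCP at [203.897, -510.799, 224.446] pointing down, gripper open.
Joint ranges: [-3.03, 3.03], [-0.79, 2.21], [0.23, 2.52], [-1.04, 4.18], [0, 3.07], [-2.55, 2.55]. Speed limits (rad/s): [2.22, 2.22, 2.57, 3.14, 3.14, 3.14].

INTERFACE

Orientations are given as [roll, pitch, yaw] about the fixed x, y, z axes, in that order (R = Rz(yaw) Ry(pitch) Rx(roll)).
In Python, from cell import manip gives the robot as it stands.
- The arm moves only by the tool jog_arm, never from a script. Its argument "moves" is a list that holds one entry, the list of rows, each a list of 6 numbers: the shift along the world's x, y, z in mm, then the turn, a rotation vector about the world's x, y, z in degrees. In form: [[[dx, dy, dz, wx, wy, wz], ...]]. A call has 1 to 5 rows; each row shifts and turns the pose as measured when the row begins; what a row does not reach is not made up. A row lasts 1/10 s, in which the tool goes at most 50 mm and 8.59 degrees, less where a joint would pass 70% of its speed; a pose out of reach is approached as far as the arm can. A call is refused whole if a number of a shift passes 50 or a number of a turn 8.59, either way. A call with a gripper value outside its range is refused whole. "gripper" is the opening, from -1 (shut) to 1 (fully open), set as the call begins (left out, the last holds). The fingers move at their own pace and stop on an object; "squeeze" is the grip in N (left out, the last holds). Time passes only in rows, so rows that do not move let the fingers close. It gives the time, the measured TCP pose, the force and the opening at its end, in the units of the state.
- manip.read_state(): the state, without advancing time (a new reading comes with each control period).
- manip.camera(name): name is "side" or "top"; returns (picture, depth): 480x640x3 uint8, blue, green, red; 480x640 float32, mm along the optical axis (not along the pixel's ray), 0 where there is no reading.
- manip.camera_params(name): a dict with "fx", "fy", "cx", "cy" (pixels), "rvec" (rotation vector, rad) and "tvec" (3), from world to camera coordinates, as OpenCV has them. Camera axes: x right, y down, z forward; pixel columns grow to the right and rows downward; lengths in mm; the calibration is good to about 2 mm. A picture is of the moment at which its call begins. camera_params takes no time and is no camera call.
- manip.sign_off(): hands the job in, once; it reports no verdict.
The state is a dict: "clock": time; "joints": joint angles; "qd": joint speeds; "effort": joint torques, N m; "eef_pos": TCP position; "eef_rot": TCP orientation; "wrist_force": force on the tool from outside, world axes, zero at the start; "moment": the same for the moment, N m; "finger_gap": finger opening in mm.
Only numpy, scipy, OpenCV 4.12 (cv2) and the standard library are available. Lean on these libraries where they do the work, as an engineer would, in place of code of your own. Each camera call takes 0.05 s, during which the arm holds its last target. There are 200 camera calls.

## Working session

There is one attempt and no reset: what is moved stays moved. The work goes in short steps, Python scripts to look and compute and a tool call to move; the robot and the scene stay as the last step left them, time stands still between calls to the robot, and variables do not carry over. Pictures are saved under pics/ and viewed, about 12 in all and at most 16, crops included, and the job is handed in when it is done.

Besides the shell and the picture viewer there is one more tool, called after ">>>" as name(argument=value, ...) on one line, values as JSON. jog_arm: Moves the arm, as the interface text tells. Its arguments: {"type":"object","properties":{"moves":{"type":"array","items":{"type":"array","items":{"type":"array","items":{"type":"number"}}}},"gripper":{"type":"number"},"squeeze":{"type":"number"}},"required":["moves"]}

```bash
ls; mkdir -p pics
cat > h.py <<'E'
import numpy as np, cv2
from cell import manip
def snap(n):
    im,d=manip.camera(n); return np.array(im),np.array(d)
def P(n):
    p=manip.camera_params(n); R=cv2.Rodrigues(np.array(p["rvec"],float))[0]
    return p,R,np.array(p["tvec"],float).ravel()
def ray(n,u,v,z):
    p,R,t=P(n); d=R.T@np.array([(u-p["cx"])/p["fx"],(v-p["cy"])/p["fy"],1]); c=-R.T@t
    return c+d*(z-c[2])/d[2]
def cloud(n,d):
    p,R,t=P(n); v,u=np.mgrid[:480,:640]
    c=np.stack([(u-p["cx"])/p["fx"]*d,(v-p["cy"])/p["fy"]*d,d],-1)
    return (c-t)@R
def proj(n,X):
    p,R,t=P(n); c=R@np.array(X,float)+t
    return c[0]/c[2]*p["fx"]+p["cx"],c[1]/c[2]*p["fy"]+p["cy"]
E
python3 - <<'E'
from h import *
for n in("top","side"):
    im,d=snap(n); cv2.imwrite(f"pics/{n}0.png",im); np.save(n+"0.npy",d)
    p,R,t=P(n); print(n,p["fx"],-R.T@t,R[2])
print(manip.read_state())
E
```

```text
pics
top 577.5349810861359 [ 378.9664824   -18.26898551 1103.68211473] [ 0.19170188 -0.01079949 -0.98139378]
side 596.4924353881577 [648.80058409 887.26037906 999.71550541] [-0.08246037 -0.70047424 -0.70889783]
{'clock': 0.1, 'joints': array([-1.25761550e+00,  3.00401140e-01,  1.52151511e+00,  2.06881029e-05,
        1.32070475e+00, -6.65731691e-02]), 'qd': array([-0.00120427, -0.00104273, -0.00174776,  0.00120123, -0.0006931 ,
        0.00122183]), 'effort': array([-1.68445771e-03, -5.32649446e+01, -3.53289163e+01,  7.08098849e-02,
        2.34610919e-02, -4.09294887e-05]), 'eef_pos': array([ 203.82966221, -510.60375653,  223.95260307]), 'eef_rot': array([3.05553516, 1.56976778, 1.8644877 ]), 'wrist_force': array([-0.02116225,  0.41386489, -0.69014375]), 'moment': array([-0.02966689,  0.00194888,  0.03161536]), 'finger_gap': 93.8961041254788}
```

View pics/top0.png

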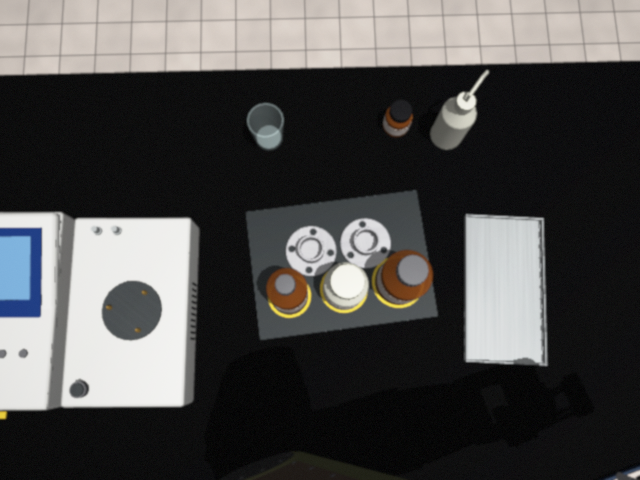

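View pics/side0.png

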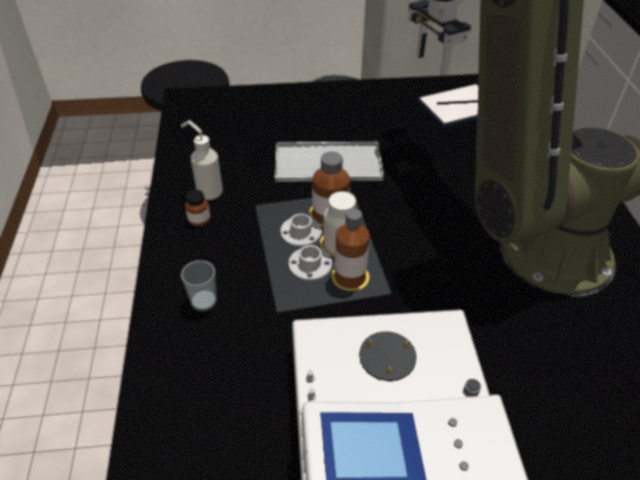

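The top view shows the bottles, from left: tall (285,285), jar (347,285) and wide (405,275). The holders are at (311,250) and (365,243), the plate at (132,310) and the tray at (505,290). Next I measure and zoom in.

Run:
```python
from h import *
im=cv2.imread("pics/top0.png"); d=np.load("top0.npy"); C=cloud("top",d)
a=cv2.resize(im[215:315,250:440],None,fx=4,fy=4,interpolation=cv2.INTER_CUBIC)
b=cv2.resize(im[270:350,90:175],None,fx=4,fy=4,interpolation=cv2.INTER_CUBIC)
o=np.zeros((a.shape[0]+b.shape[0],a.shape[1],3),np.uint8); o[:400]=a; o[400:,:340]=b
cv2.imwrite("pics/z0.png",o[:600] if len(o)<=600 else cv2.resize(o,None,fx=.8,fy=.8))
hsv=cv2.cvtColor(im,cv2.COLOR_BGR2HSV)
# caps
for nm,(u,v),h in(("tall",(285,285),191),("jar",(347,280),137),("wide",(412,268),173)):
    win=np.zeros(d.shape,bool); win[v-40:v+40,u-35:u+35]=1
    m=win&(abs(C[...,2]-h)<6)
    p=C[m]; (c,r)=cv2.minEnclosingCircle(p[:,:2].astype(np.float32)); print(nm,m.sum(),p.mean(0).round(1),c,r)
# collars top z=41
for nm,(u,v) in(("L",(311,250)),("R",(365,243))):
    win=np.zeros(d.shape,bool); win[v-14:v+14,u-16:u+16]=1
    m=win&(abs(C[...,2]-41)<5); p=C[m]; c,r=cv2.minEnclosingCircle(p[:,:2].astype(np.float32)); print(nm,m.sum(),p.mean(0).round(1),c,r)
    win[:]=0; win[v-28:v+28,u-28:u+28]=1
    # flange bright contour, then dark holes in it
    br=(win&(hsv[...,2]>140)&(hsv[...,1]<60)).astype(np.uint8)
    cs,hi=cv2.findContours(br,cv2.RETR_CCOMP,cv2.CHAIN_APPROX_NONE)
    for k,q in enumerate(cs):
        if 6<len(q): 
            mo=q[:,0].mean(0); w=ray("top",*mo,10); print("  cont",len(q),"hole" if hi[0][k][3]>=0 else "out",mo.round(1),w.round(1))
# studs
w=np.zeros(d.shape,bool); w[270:350,90:175]=1
m=(w&(hsv[...,1]>110)&(hsv[...,2]>80)).astype(np.uint8)
n,l,s,ce=cv2.connectedComponentsWithStats(m)
for k in range(1,n): print("stud",s[k,4],ce[k].round(1),ray("top",*ce[k],105).round(1))
m=(w&(hsv[...,2]<110)).astype(np.uint8); n,l,s,ce=cv2.connectedComponentsWithStats(m); k=1+s[1:,4].argmax()
print("disc",ray("top",*ce[k],96).round(1),s[k], "z",np.median(C[l==k],0).round(1))
# tray corners & yellow rings
for q in((465,215),(544,217),(547,365),(466,361)): print("tray",ray("top",*q,14).round(1))
```

```text
tall 317 [488.4  26.9 190.3] (488.7229309082031, 27.051570892333984) 16.428298950195312
jar 919 [496.9 -75.5 136.5] (497.5617370605469, -75.83647918701172) 29.50175666809082
wide 732 [ 508.5 -180.7  172.4] (508.7881774902344, -180.97943115234375) 25.425222396850586
L 167 [571.9 -14.8  40.4] (572.9718627929688, -15.068631172180176) 25.08289337158203
  cont 30 out [335.2 273. ] [527.6 -61.7  10. ]
  cont 141 out [310.4 250. ] [573.4 -15.4  10. ]
  cont 20 hole [308.5 269.5] [535.6 -10.9  10. ]
  cont 24 hole [311.  261.3] [551.2 -16.   10. ]
  cont 19 hole [330.2 252.3] [567.8 -53.3  10. ]
  cont 49 hole [295.6 249.3] [575.4  13.1  10. ]
  cont 60 hole [314.4 243.3] [586.3 -23.4  10. ]
  cont 20 hole [312.6 231.5] [609.5 -20.5  10. ]
R 155 [ 582.2 -120.7   40.3] (586.1861572265625, -120.48468780517578) 25.167945861816406
  cont 240 out [360. 246.] [ 578.7 -111.1   10. ]
  cont 19 hole [350.2 254.7] [562.2 -91.6  10. ]
  cont 57 hole [371.4 237.1] [ 595.6 -133.8   10. ]
  cont 19 hole [362.1 223.8] [ 622.4 -117.    10. ]
stud 14 [143.9 292.1] [490.  273.9 105. ]
stud 15 [108.5 306.9] [466.  333.8 105. ]
stud 14 [137.3 329.9] [425.6 283.  105. ]
disc [460.3 296.9  96. ] [ 103  282   58   58 2616] z [459.9 297.3  95.6]
tray [ 633.9 -317.2   14. ]
tray [ 626.1 -470.5   14. ]
tray [ 345.6 -447.4   14. ]
tray [ 356.8 -298.1   14. ]
```

View pics/z0.png

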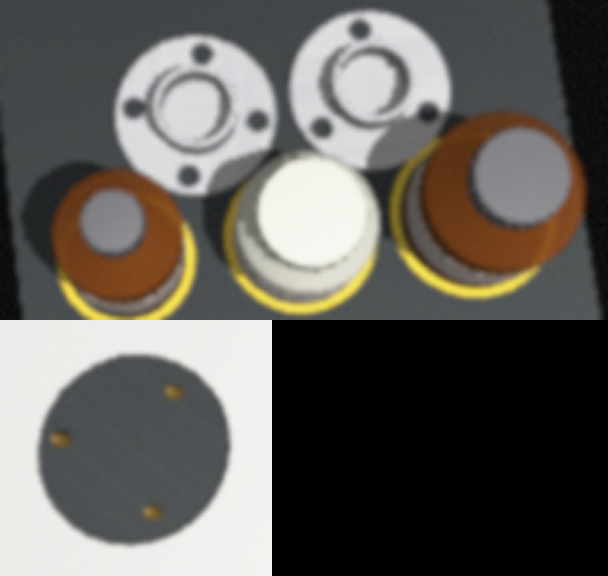

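The three-hole holder P is the right one, at about (585,-121), behind the jar and the wide bottle. Its holes sit at about 7° mod 120 and the studs at 81.7° mod 120, so it has to turn about -45°. I'll set out towards the wide bottle at (508.7,-181).

>>> jog_arm(moves=[[[30, 33, 0, 0, 0, 5.2], [30, 33, 0, 0, 0, 5.2], [30, 33, 0, 0, 0, 5.2], [30, 33, 0, 0, 0, 5.2], [30, 33, 0, 0, 0, 5.2]]], gripper=1, squeeze=35)

```text
clock: 0.6
eef_pos: [354.3, -341.9, 221.8]
eef_rot: [-3.139, 1.566, 2.414]
wrist_force: [0.8, -0.9, -0.7]
finger_gap: 93.4
```

>>> jog_arm(moves=[[[30, 33, 0, 0, 0, 5.2], [30, 33, 0, 0, 0, 5.2], [30, 33, 0, 0, 0, 5.2], [30, 33, 0, 0, 0, 5.2], [30, 33, 0, 0, 0, 5.2]]])

```text
clock: 1.1
eef_pos: [508.7, -168.4, 221.2]
eef_rot: [3.133, 1.565, 2.876]
wrist_force: [0.7, -1.0, 0.5]
finger_gap: 93.9
```

>>> jog_arm(moves=[[[0, -12.5, -8, 0, 0, 0], [0, 0, -20, 0, 0, 0], [0, 0, -20, 0, 0, 0], [0, 0, -10, 0, 0, 0], [0, 0, 0, 0, 0, 0]]])

```text
clock: 1.6
eef_pos: [511.0, -176.7, 159.7]
eef_rot: [3.044, 1.563, 2.798]
wrist_force: [0.6, 0.4, 0.2]
finger_gap: 94.2
```

>>> jog_arm(moves=[[[-2.3, -4.3, 3, 0, 0, 0], [0, 0, 0, 0, 0, 0]]])

```text
clock: 1.8
eef_pos: [508.7, -181.9, 164.0]
eef_rot: [3.064, 1.564, 2.817]
wrist_force: [0.5, -0.3, 0.0]
finger_gap: 93.7
```

>>> jog_arm(moves=[[[0, 0, 0, 0, 0, 0], [0, 0, 0, 0, 0, 0], [0, 0, 0, 0, 0, 0], [0, 0, 0, 0, 0, 0], [0, 0, 0, 0, 0, 0]]], gripper=-1)

```text
clock: 2.3
eef_pos: [509.1, -182.6, 166.2]
eef_rot: [3.136, 1.567, 2.888]
wrist_force: [1.1, -1.0, -0.7]
finger_gap: 57.7
```

>>> jog_arm(moves=[[[0, 0, -3, 0, 0, 0], [0, 0, 0, 0, 0, 0], [0, 0, 0, 0, 0, 0]]])

```text
clock: 2.6
eef_pos: [508.9, -182.5, 163.5]
eef_rot: [-3.103, 1.567, 2.933]
wrist_force: [-1.6, 0.2, 2.8]
finger_gap: 49.8
```

>>> jog_arm(moves=[[[0, 0, 10, 0, 0, 0], [0, 0, 15, 0, 0, 0], [0, 0, 15, 0, 0, 0], [0, 0, 0, 0, 0, 0]]])

```text
clock: 3.0
eef_pos: [508.0, -182.0, 203.7]
eef_rot: [3.051, 1.563, 2.804]
wrist_force: [-0.2, -0.3, -4.8]
finger_gap: 49.5
```

>>> jog_arm(moves=[[[-8, -18, 0, 0, 0, 0], [-14, -33, 0, 0, 0, 0], [-15, -35, 0, 0, 0, 0], [-15, -35, 0, 0, 0, 0], [-15, -35, 0, 0, 0, 0]]])

```text
clock: 3.5
eef_pos: [439.3, -338.3, 200.3]
eef_rot: [2.865, 1.559, 2.625]
wrist_force: [0.3, -0.1, -4.7]
finger_gap: 49.5
```

>>> jog_arm(moves=[[[-10, -25, 0, 0, 0, 0], [-6, -13, 0, 0, 0, 0], [0, 0, 0, 0, 0, 0]]])

```text
clock: 3.8
eef_pos: [419.8, -380.6, 197.6]
eef_rot: [2.834, 1.555, 2.589]
wrist_force: [0.5, 0.8, -5.0]
finger_gap: 49.5
```

>>> jog_arm(moves=[[[3, 2, -12, -0.5, -0.8, 0], [0, 0, -12, 0, 0, 0], [0, 0, -6, 0, 0, 0], [0, 0, 0, 0, 0, 0]]])

```text
clock: 4.2
eef_pos: [424.0, -375.5, 164.9]
eef_rot: [2.097, 1.569, 1.854]
wrist_force: [0.2, 0.3, -4.7]
finger_gap: 49.6
```

>>> jog_arm(moves=[[[0, 0, -2, 0, 0, 0], [0, 0, 0, 0, 0, 0]]])

```text
clock: 4.4
eef_pos: [424.7, -375.1, 163.8]
eef_rot: [1.649, 1.57, 1.407]
wrist_force: [0.9, 0.0, -5.1]
finger_gap: 49.6
```

>>> jog_arm(moves=[[[0, 0, -2, 0, 0, 0], [0, 0, 0, 0, 0, 0]]])

```text
clock: 4.6
eef_pos: [425.3, -375.3, 164.0]
eef_rot: [-0.06, 1.569, -0.302]
wrist_force: [0.3, -0.6, -3.9]
finger_gap: 49.3
```

>>> jog_arm(moves=[[[0, 0, -2, 0, 0, 0], [0, 0, -1, 0, 0, 0]]])

```text
clock: 4.8
eef_pos: [425.7, -375.5, 163.3]
eef_rot: [-0.332, 1.567, -0.573]
wrist_force: [-4.7, 2.9, 7.3]
finger_gap: 49.5
```

Contact made. Release, and rise to clear.

>>> jog_arm(moves=[[[0, 0, 0, 0, 0, 0], [0, 0, 0, 0, 0, 0], [0, 0, 0, 0, 0, 0], [0, 0, 0, 0, 0, 0], [0, 0, 0, 0, 0, 0]]], gripper=1)

```text
clock: 5.3
eef_pos: [426.4, -376.1, 164.2]
eef_rot: [-0.413, 1.564, -0.655]
wrist_force: [0.3, 0.3, -1.0]
finger_gap: 86.1
```

>>> jog_arm(moves=[[[0, 0, 15, 0, 0, 0], [0, 0, 25, 0, 0, 0], [0, 0, 10, 0, 0, 0]]])

```text
clock: 5.6
eef_pos: [425.8, -375.6, 213.7]
eef_rot: [-0.283, 1.567, -0.525]
wrist_force: [0.2, 0.1, -0.2]
finger_gap: 93.8
```

>>> jog_arm(moves=[[[10, 43, 0, 0, 0, 0], [10, 43, 0, 0, 0, 0], [10, 43, 0, 0, 0, 0], [10, 43, 0, 0, 0, 0], [10, 43, 0, 0, 0, 0]]])

```text
clock: 6.1
eef_pos: [475.2, -157.8, 213.2]
eef_rot: [-0.419, 1.565, -0.668]
wrist_force: [0.7, -0.4, 0.1]
finger_gap: 93.7
```

>>> jog_arm(moves=[[[10, 40, 0, 0, 0, 0], [10, 40, 0, 0, 0, 0], [0, 0, 0, 0, 0, 0]]])

```text
clock: 6.4
eef_pos: [495.7, -70.4, 212.3]
eef_rot: [-0.315, 1.565, -0.56]
wrist_force: [0.1, -0.5, -0.5]
finger_gap: 93.8
```

>>> jog_arm(moves=[[[2, -6, -10, 0, 0, 0], [0, 0, -25, 0, 0, 0], [0, 0, -25, 0, 0, 0], [0, 0, -15, 0, 0, 0], [0, 0, 0, 0, 0, 0]]])

```text
clock: 6.9
eef_pos: [496.7, -81.1, 131.3]
eef_rot: [-0.508, 1.566, -0.755]
wrist_force: [0.2, 0.2, 0.5]
finger_gap: 94.2
```

>>> jog_arm(moves=[[[1, 5, -2, 0, 0, 0], [0, 0, 0, 0, 0, 0]]])

```text
clock: 7.1
eef_pos: [497.6, -77.6, 129.1]
eef_rot: [-0.56, 1.566, -0.809]
wrist_force: [-0.4, -1.1, 0.3]
finger_gap: 94.0
```

>>> jog_arm(moves=[[[0, 0, 0, 0, 0, 0], [0, 0, 0, 0, 0, 0], [0, 0, 0, 0, 0, 0], [0, 0, 0, 0, 0, 0], [0, 0, 0, 0, 0, 0]]], gripper=-1)

```text
clock: 7.6
eef_pos: [498.5, -78.1, 131.3]
eef_rot: [-0.328, 1.563, -0.577]
wrist_force: [1.7, -0.1, -2.5]
finger_gap: 57.7
```

>>> jog_arm(moves=[[[0, 0, 0, 0, 0, 0], [0, 0, 0, 0, 0, 0]]])

```text
clock: 7.8
eef_pos: [498.4, -78.1, 131.2]
eef_rot: [-0.33, 1.563, -0.58]
wrist_force: [-0.9, 0.0, -1.2]
finger_gap: 57.2
```

>>> jog_arm(moves=[[[0, 0, 10, 0, 0, 0], [0, 0, 18, 0, 0, 0], [0, 0, 18, 0, 0, 0], [3, -18, 0, 0, 0, 0], [6, -34, 0, 0, 0, 0]]])

```text
clock: 8.3
eef_pos: [506.9, -128.3, 181.1]
eef_rot: [-0.349, 1.564, -0.594]
wrist_force: [0.6, -0.1, -2.7]
finger_gap: 57.4
```

>>> jog_arm(moves=[[[8, -42, 0, 0, 0, 0], [8, -42, 0, 0, 0, 0], [8, -42, 0, 0, 0, 0], [8, -42, 0, 0, 0, 0], [8, -42, 0, 0, 0, 0]]])

```text
clock: 8.8
eef_pos: [547.4, -345.1, 185.1]
eef_rot: [-0.261, 1.562, -0.503]
wrist_force: [1.3, 0.8, -2.1]
finger_gap: 57.5
```

>>> jog_arm(moves=[[[6, -25, 0, 0, 0, 0], [3, -15, 0, 0, 0, 0], [0, 0, 0, 0, 0, 0]]])

```text
clock: 9.1
eef_pos: [555.4, -391.7, 185.1]
eef_rot: [-0.318, 1.564, -0.565]
wrist_force: [0.6, 1.1, -2.6]
finger_gap: 57.5
```

>>> jog_arm(moves=[[[0, 1, -15, 0, 0, 0], [0, 0, -20, 0, 0, 0], [0, 0, -12, 0, 0, 0], [0, 0, -3, 0, 0, 0], [0, 0, 0, 0, 0, 0]]])

```text
clock: 9.6
eef_pos: [555.0, -386.5, 131.7]
eef_rot: [-0.185, 1.566, -0.43]
wrist_force: [0.3, -1.0, -2.3]
finger_gap: 57.4
```

>>> jog_arm(moves=[[[0, 0, 0, 0, 0, 0]]])

```text
clock: 9.7
eef_pos: [555.2, -386.2, 132.2]
eef_rot: [-0.186, 1.565, -0.43]
wrist_force: [0.1, -0.8, -1.6]
finger_gap: 57.7
```

>>> jog_arm(moves=[[[0, 0, -2, 0, 0, 0], [0, 0, -1, 0, 0, 0]]])

```text
clock: 9.9
eef_pos: [555.7, -386.3, 131.2]
eef_rot: [-0.295, 1.563, -0.539]
wrist_force: [-3.2, 0.7, 4.4]
finger_gap: 57.8
```

>>> jog_arm(moves=[[[0, 0, 0, 0, 0, 0], [0, 0, 0, 0, 0, 0], [0, 0, 0, 0, 0, 0], [0, 0, 0, 0, 0, 0], [0, 0, 0, 0, 0, 0]]], gripper=1)

```text
clock: 10.4
eef_pos: [556.4, -386.9, 132.8]
eef_rot: [-0.314, 1.559, -0.557]
wrist_force: [0.1, -0.5, -0.3]
finger_gap: 92.7
```

>>> jog_arm(moves=[[[0, 0, 15, 0, 0, 0], [0, 0, 35, 0, 0, 0], [0, 0, 35, 0, 0, 0], [0, 0, 0, 0, 0, 0]]])

```text
clock: 10.8
eef_pos: [555.9, -386.5, 223.4]
eef_rot: [-0.304, 1.56, -0.548]
wrist_force: [1.1, -0.3, 0.2]
finger_gap: 93.6
```

```bash
cat > m.py <<'E'
from h import *
im,d=snap("top"); cv2.imwrite("pics/top1.png",im); np.save("top1.npy",d); C=cloud("top",d)
hsv=cv2.cvtColor(im,cv2.COLOR_BGR2HSV)
u,v=map(int,proj("top",[585,-121,10])); print(u,v)
w=np.zeros(d.shape,bool); w[v-35:v+35,u-35:u+35]=1
m=w&(C[...,2]>36)&(C[...,2]<46); p=C[m]; print("collar",len(p),cv2.minEnclosingCircle(p[:,:2].astype(np.float32)))
br=(w&(hsv[...,2]>130)&(hsv[...,1]<60)).astype(np.uint8)
cs,hi=cv2.findContours(br,cv2.RETR_CCOMP,cv2.CHAIN_APPROX_NONE)
for k,q in enumerate(cs):
    if len(q)>6:
        mo=q[:,0].mean(0); print(len(q),hi[0][k][3]>=0,mo.round(1),ray("top",*mo,10).round(1))
        if hi[0][k][3]<0 and len(q)>80:
            e=cv2.fitEllipse(q); print("  flange",ray("top",*e[0],9).round(1),e)
# yellow rings
ym=((hsv[...,0]>20)&(hsv[...,0]<35)&(hsv[...,1]>120)&(hsv[...,2]>100)).astype(np.uint8); ym[:,:230]=0
cs,_=cv2.findContours(ym,cv2.RETR_EXTERNAL,cv2.CHAIN_APPROX_NONE)
for q in cs:
    if len(q)>60:
        pts=np.array([ray("top",*x,3)[:2] for x in q[:,0]],np.float32); print("ring",cv2.minEnclosingCircle(pts))
x=im[180:400,230:570]; cv2.imwrite("pics/z1.png",cv2.resize(x,None,fx=2.3,fy=2.3,interpolation=cv2.INTER_CUBIC))
E
python3 m.py
```

```text
364 242
collar 175 ((585.8963012695312, -120.65457153320312), 25.068519592285156)
72 False [331.5 251.1] [570.2 -56.   10. ]
188 False [360.4 241.4] [ 587.6 -112.2   10. ]
  flange [ 593.5 -119.1    9. ] ((363.78436279296875, 238.4406280517578), (37.519954681396484, 49.401485443115234), 47.25130844116211)
19 True [350.3 254.7] [562.2 -91.7  10. ]
55 True [371.5 237.1] [ 595.6 -134.1   10. ]
19 True [362.2 223.8] [ 622.3 -117.1   10. ]
ring ((486.677734375, 27.385929107666016), 41.63496398925781)
ring ((499.1434326171875, -76.01598358154297), 46.05813217163086)
ring ((509.788818359375, -181.1385498046875), 49.70207214355469)
```

View pics/z1.png

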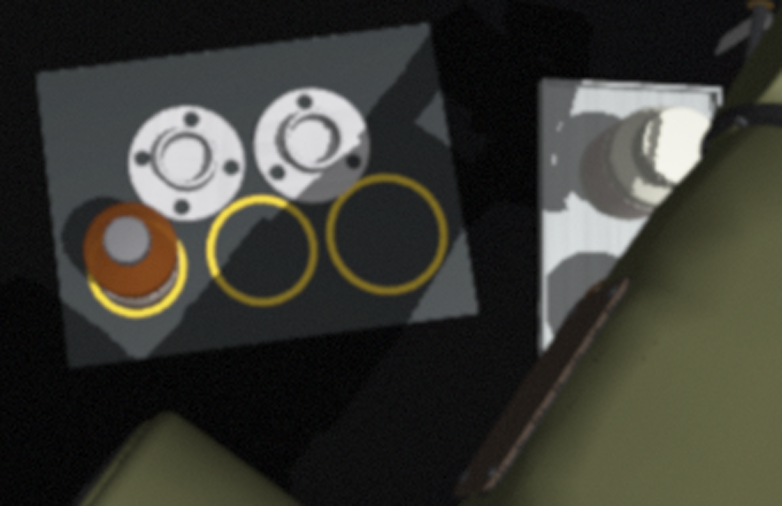

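The rings are clear and the jar stands upright on the tray. Holder P lies at (585.7,-121) with holes at about 7° and 127°. Fetching it now.

>>> jog_arm(moves=[[[5, 44, 0, 0.3, 0.5, 0], [5, 44, 0, 0, 0, 0], [5, 44, 0, 0, 0, 0], [5, 44, 0, 0, 0, 0], [5, 44, 0, 0, 0, 0]]])

```text
clock: 11.35
eef_pos: [577.5, -163.4, 217.8]
eef_rot: [2.946, 1.564, 2.694]
wrist_force: [0.8, -0.2, 0.2]
finger_gap: 94.4
```

>>> jog_arm(moves=[[[5, 40, 0, 0, 0, 0], [0, 0, -30, 0, 0, 0], [0, 0, -40, 0, 0, 0], [0, 0, -40, 0, 0, 0], [0, 0, 0, 0, 0, 0]]])

```text
clock: 11.85
eef_pos: [581.6, -114.4, 104.3]
eef_rot: [2.882, 1.563, 2.638]
wrist_force: [-0.4, -1.0, -0.1]
finger_gap: 94.0
```

>>> jog_arm(moves=[[[4, -6, -20, -0.2, -0.4, 0], [0, 0, -25, 0, 0, 0], [0, 0, -15, 0, 0, 0], [0, 0, 0, 0, 0, 0]]])

```text
clock: 12.25
eef_pos: [587.3, -121.3, 47.7]
eef_rot: [0.068, 1.567, -0.177]
wrist_force: [-0.2, -0.9, -0.3]
finger_gap: 94.0
```

>>> jog_arm(moves=[[[-1.5, 0, -10, 0, 0, 0], [0, 0, -4, 0, 0, 0], [0, 0, 0, 0, 0, 0]]])

```text
clock: 12.55
eef_pos: [587.2, -121.8, 36.2]
eef_rot: [0.02, 1.563, -0.225]
wrist_force: [0.7, -0.8, -0.8]
finger_gap: 94.1
```

>>> jog_arm(moves=[[[0, 0, 0, 0, 0, 0], [0, 0, 0, 0, 0, 0], [0, 0, 0, 0, 0, 0], [0, 0, 0, 0, 0, 0], [0, 0, 0, 0, 0, 0]]], gripper=-1)

```text
clock: 13.05
eef_pos: [588.0, -121.9, 38.1]
eef_rot: [0.012, 1.561, -0.233]
wrist_force: [-1.0, 0.2, -0.4]
finger_gap: 57.8
```

>>> jog_arm(moves=[[[0, 0, 0, 0, 0, 0], [0, 0, 0, 0, 0, 0], [0, 0, 0, 0, 0, 0]]])

```text
clock: 13.35
eef_pos: [587.9, -121.9, 38.0]
eef_rot: [0.013, 1.561, -0.231]
wrist_force: [-0.8, 0.6, 1.0]
finger_gap: 49.9
```

>>> jog_arm(moves=[[[0, 0, 20, 0, 0, 0], [0, 0, 45, 0, 0, 0], [0, 0, 45, 0, 0, 0], [0, 0, 45, 0, 0, 0], [0, 0, 45, 0, 0, 0]]])

```text
clock: 13.85
eef_pos: [583.0, -120.7, 236.2]
eef_rot: [3.074, 1.564, 2.829]
wrist_force: [0.0, 1.2, -2.2]
finger_gap: 50.0
```

>>> jog_arm(moves=[[[-7, 20, 0, 0, 0, -4.1], [-12, 38, 0, 0, 0, -4.1], [-12, 38, 0, 0, 0, -4.1], [-12, 38, 0, 0, 0, -4.1], [-12, 38, 0, 0, 0, -4.1]]])

```text
clock: 14.35
eef_pos: [527.6, 52.1, 243.0]
eef_rot: [0.248, 1.566, -0.373]
wrist_force: [0.1, -0.3, -2.0]
finger_gap: 49.9
```

>>> jog_arm(moves=[[[-12, 38, 0, 0, 0, -4.1], [-12, 38, 0, 0, 0, -4.1], [-12, 38, 0, 0, 0, -4.1], [-12, 38, 0, 0, 0, -4.1], [-12, 38, 0, 0, 0, -4.1]]])

```text
clock: 14.85
eef_pos: [463.2, 249.3, 242.4]
eef_rot: [0.052, 1.567, -0.943]
wrist_force: [0.4, -0.1, -2.7]
finger_gap: 49.8
```

>>> jog_arm(moves=[[[-2, 30, 0, 0, 0, -2.3], [-1, 17, -10, 0, 0, 0], [0, 0, -30, 0, 0, 0], [0, 0, -30, 0, 0, 0], [0, 0, 0, 0, 0, 0]]])

```text
clock: 15.35
eef_pos: [456.6, 303.1, 170.0]
eef_rot: [0.065, 1.568, -0.968]
wrist_force: [-0.4, 0.7, -2.0]
finger_gap: 50.2
```

```bash
cat > v.py <<'E'
from h import *
import sys
t=sys.argv[1]
a,_=snap("top"); s,_=snap("side")
np.save("a.npy",a);np.save("s.npy",s)
x=a[260:360,70:195]; y=s[300:410,320:460]
x=cv2.resize(x,None,fx=4,fy=4,interpolation=cv2.INTER_CUBIC); y=cv2.resize(y,(int(140*400/110),400),interpolation=cv2.INTER_CUBIC)
o=np.hstack([x,y]); print(o.shape); cv2.imwrite(f"pics/{t}.png",cv2.resize(o,None,fx=.79,fy=.79) if o.shape[1]>800 else o)
st=manip.read_state(); print(st["eef_pos"].round(1),st["eef_rot"].round(3))
E
python3 v.py p1
```

```text
(400, 1009, 3)
[458.2 303.7 174. ] [1.07  1.564 0.036]
```

View pics/p1.png

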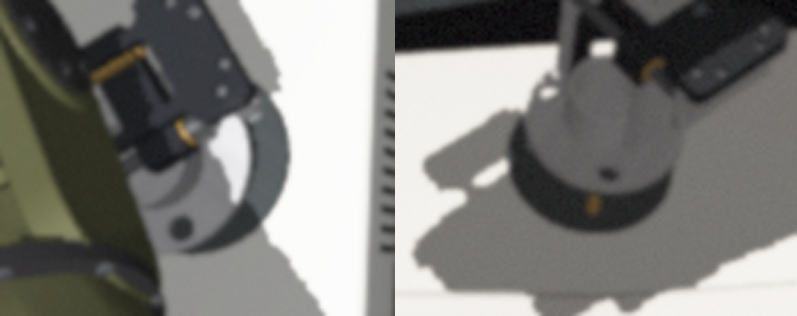

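The holder hangs over the plate. One hole shows in the top view at px (127,332) and another in the side view at px (394,360), with a stud visible below at px (389,371).

```bash
cat > c.py <<'E'
from h import *
s0=cv2.imread("pics/side0.png"); hsv=cv2.cvtColor(s0,cv2.COLOR_BGR2HSV)
w=np.zeros(hsv.shape[:2],bool); w[325:390,350:425]=1
m=(w&(hsv[...,1]>90)&(hsv[...,2]>70)).astype(np.uint8); n,l,s,ce=cv2.connectedComponentsWithStats(m)
for k in range(1,n):
    if s[k,4]>3: print("side stud",ce[k].round(1),s[k],ray("side",*ce[k],105).round(1))
E
python3 c.py
cat > c2.py <<'E'
from h import *
a=np.load("a.npy");s=np.load("s.npy")
st=manip.read_state(); zt=st["eef_pos"][2]-28; T=st["eef_pos"][:2]
def hole(n,im,u,v):
    g=cv2.cvtColor(im,cv2.COLOR_BGR2GRAY).astype(float)[v-5:v+6,u-5:u+6]
    w=np.clip(np.median(g)-8-g,0,None); y,x=np.mgrid[-5:6,-5:6]
    uu,vv=u+(w*x).sum()/w.sum(),v+(w*y).sum()/w.sum()
    p=ray(n,uu,vv,zt)[:2]; r=p-T; print(n,round(uu,1),round(vv,1),p.round(1),"rel",r.round(1),"r",np.hypot(*r).round(1),"ang",np.degrees(np.arctan2(r[1],r[0])).round(1)); return p
import sys
q=list(map(int,sys.argv[1:5]))
p=hole("top",a,q[0],q[1]); r=hole("side",s,q[2],q[3])
print(np.hypot(*(p-r)))
# centre from two holes (p = stud3 hole ~202deg, r= stud2 hole ~82deg)
d=r-p; mid=(p+r)/2; c=mid+np.array([d[1],-d[0]])/np.hypot(*d)*18.75
v=np.degrees(np.arctan2(*( (r-c)[::-1]))); print("centre",c.round(1),"ang2",v.round(1),"tcp",st["eef_pos"].round(1))
E
python3 c2.py 127 332 394 360
```

```text
side stud [369.4 342.9] [368 340   4   6  17] [490.1 278.8 105. ]
side stud [405.5 344. ] [404 341   4   6  17] [425.7 287.6 105. ]
side stud [388.7 370.2] [387 367   4   7  19] [465.9 338.2 105. ]
top 127.1 332.0 [420.7 287.2] rel [-37.4 -16.5] r 40.9 ang -156.3
side 393.9 360.2 [462.  345.2] rel [ 3.9 41.5] r 41.7 ang 84.7
71.15840404879073
centre [456.7 305.3] ang2 82.3 tcp [458.2 303.7 174. ]
```

>>> jog_arm(moves=[[[3.8, -6, -10, 0, 0, 0], [0, 0, -9, 0, 0, 0], [0, 0, 0, 0, 0, 0], [0, 0, 0, 0, 0, 0]]])

```text
clock: 15.85
eef_pos: [464.1, 297.1, 157.6]
eef_rot: [1.277, 1.558, 0.242]
wrist_force: [0.3, -0.0, -1.5]
finger_gap: 49.9
```

```bash
python3 v.py p2; python3 c2.py 127 335 391 366
```

```text
(400, 1009, 3)
[463.9 297.2 157.6] [1.274 1.559 0.239]
top 123.5 337.0 [413.3 298. ] rel [-50.6   0.8] r 50.6 ang 179.1
side 391.0 366.9 [465.9 347.3] rel [ 1.9 50.1] r 50.1 ang 87.8
72.02412405048129
centre [452.4 309. ] ang2 70.7 tcp [463.9 297.2 157.6]
```

View pics/p2.png

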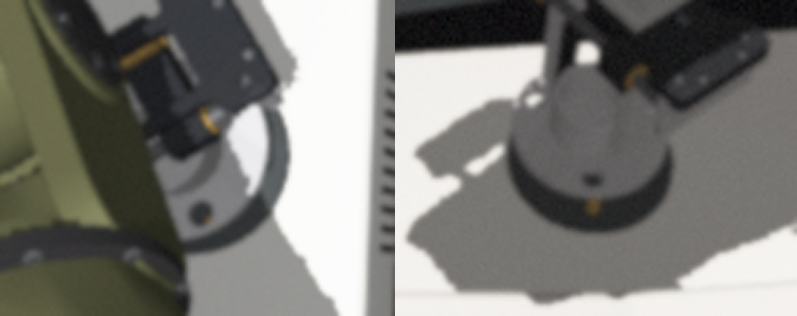

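The top view now shows hole 3 at px (133,328) with the brass stud visible inside it. In the side view, hole 2 at (388.6,362.7) sits right above its stud. I re-measure with these seeds.

```bash
python3 c2.py 133 328 389 363
```

```text
top 133.2 327.4 [428.7 282.6] rel [-35.2 -14.6] r 38.1 ang -157.5
side 388.3 362.4 [468.8 338.2] rel [ 4.8 41. ] r 41.3 ang 83.3
68.47802248580906
centre [464.  299.4] ang2 82.9 tcp [463.9 297.2 157.6]
```

>>> jog_arm(moves=[[[-3, 0, -3, -0.5, 0.4, -0.6], [0, 0, -4, 0, 0, 0], [0, 0, 0, 0, 0, 0]]])

```text
clock: 16.25
eef_pos: [460.7, 297.4, 150.5]
eef_rot: [0.143, 1.563, -0.903]
wrist_force: [0.4, 0.0, -2.4]
finger_gap: 50.0
```

>>> jog_arm(moves=[[[0, 0, -4, 0, 0, 0], [0, 0, -4, 0, 0, 0], [0, 0, 0, 0, 0, 0]]])

```text
clock: 16.55
eef_pos: [460.6, 297.5, 141.7]
eef_rot: [0.114, 1.563, -0.932]
wrist_force: [0.3, 0.8, -2.7]
finger_gap: 50.0
```

>>> jog_arm(moves=[[[0, 0, -4, 0, 0, 0], [0, 0, 0, 0, 0, 0]]])

```text
clock: 16.75
eef_pos: [460.6, 297.5, 137.2]
eef_rot: [0.089, 1.563, -0.957]
wrist_force: [0.3, -0.8, -2.0]
finger_gap: 50.2
```

>>> jog_arm(moves=[[[0, 0, -3, 0, 0, 0], [0, 0, -2, 0, 0, 0], [0, 0, 0, 0, 0, 0]]])

```text
clock: 17.05
eef_pos: [460.7, 297.5, 131.8]
eef_rot: [0.111, 1.563, -0.935]
wrist_force: [-0.2, 0.3, -1.2]
finger_gap: 49.6
```

>>> jog_arm(moves=[[[0, 0, -1.5, 0, 0, 0], [0, 0, 0, 0, 0, 0]]])

```text
clock: 17.25
eef_pos: [460.9, 297.7, 131.1]
eef_rot: [0.271, 1.563, -0.774]
wrist_force: [0.1, 0.3, -1.6]
finger_gap: 49.5
```

Height is at the expected seated value and contact is starting. Release, rise and check.

>>> jog_arm(moves=[[[0, 0, -1.5, 0, 0, 0], [0, 0, 0, 0, 0, 0]]])

```text
clock: 17.45
eef_pos: [461.2, 297.9, 131.2]
eef_rot: [0.429, 1.562, -0.617]
wrist_force: [0.3, -0.2, -2.0]
finger_gap: 49.7
```

>>> jog_arm(moves=[[[0, 0, 0, 0, 0, 0], [0, 0, 0, 0, 0, 0], [0, 0, 0, 0, 0, 0], [0, 0, 0, 0, 0, 0], [0, 0, 0, 0, 0, 0]]], gripper=1)

```text
clock: 17.95
eef_pos: [461.5, 298.0, 131.3]
eef_rot: [0.531, 1.561, -0.515]
wrist_force: [0.0, -0.1, -0.2]
finger_gap: 86.4
```

>>> jog_arm(moves=[[[0, 0, 10, 0, 0, 0], [0, 0, 40, 0, 0, 0], [0, 0, 45, 0, 0, 0], [0, 0, 20, 0, 0, 0]]])

```text
clock: 18.35
eef_pos: [459.8, 297.0, 249.1]
eef_rot: [-0.169, 1.563, -1.215]
wrist_force: [0.4, 0.3, 0.3]
finger_gap: 93.8
```

>>> jog_arm(moves=[[[12, -38, 0, 0, 0, 4], [12, -38, 0, 0, 0, 4], [12, -38, 0, 0, 0, 4], [12, -38, 0, 0, 0, 4], [12, -38, 0, 0, 0, 4]]])

```text
clock: 18.85
eef_pos: [520.6, 104.9, 257.9]
eef_rot: [0.696, 1.556, 0.019]
wrist_force: [0.7, -0.2, -0.3]
finger_gap: 94.0
```

```bash
python3 v.py p3
python3 - <<'E'
from h import *
im,d=snap("top"); C=cloud("top",d); r=np.hypot(C[...,0]-460.5,C[...,1]-296.9)
for lo,hi,a,b in((30,47,98,130),(21,25,120,150)):
    m=(r<hi)&(r>lo)&(C[...,2]>a)&(C[...,2]<b); p=C[m]
    if m.sum()<10: print("few",m.sum()); continue
    k=np.linalg.lstsq(np.c_[p[:,:2]-[460.5,296.9],np.ones(len(p))],p[:,2],rcond=None)[0]; print(m.sum(),"z",np.median(p[:,2]),"slope deg",np.degrees(k[:2]).round(2),"c",p.mean(0).round(1))
m=(r>60)&(r<80)&(C[...,2]>80)&(C[...,2]<100); print("deck z",np.median(C[m][:,2]))
E
```

```text
(400, 1009, 3)
[521.3 102.7 257.8] [ 0.655  1.556 -0.027]
691 z 102.7351196388083 slope deg [0.05 0.02] c [456.1 314.5 102.8]
225 z 132.12164414808728 slope deg [ 0.86 -2.46] c [460.8 303.1 130.6]
deck z 89.57374378440991
```

View pics/p3.png

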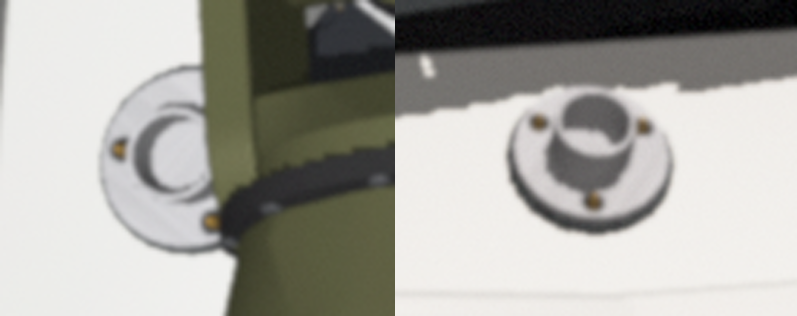

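The holder is seated: all three studs show through their holes, the flange top is at 102.7 (103 expected), and it is level. Next I locate the caps on the tray.

```bash
cat > caps.py <<'E'
from h import *
im,d=snap("top"); C=cloud("top",d); cv2.imwrite("pics/last.png",im)
def cap(nm,x,y,h):
    m=(np.hypot(C[...,0]-x,C[...,1]-y)<55)&(abs(C[...,2]-h)<5); p=C[m]
    if len(p)>20: print(nm,len(p),p.mean(0).round(1),[np.round(q,1) for q in cv2.minEnclosingCircle(p[:,:2].astype(np.float32))])
    else: print(nm,"none")
for a in(("jar",555,-387,137),("wide",426,-376,173),("jar0",499,-76,137),("wide0",510,-181,173),("tall",488,27,191)): cap(*a)
E
python3 caps.py
```

```text
jar 885 [ 554.4 -382.4  136.6] [array([ 554.7, -383.3]), np.float64(29.4)]
wide 768 [ 426.7 -372.9  172.4] [array([ 427.3, -373.1]), np.float64(25.6)]
jar0 none
wide0 none
tall 312 [488.7  26.9 190.4] [array([489.1,  26.8]), np.float64(16.1)]
```

>>> jog_arm(moves=[[[3, -44, -5, 0, 0, 0], [3, -44, -5, 0, 0, 0], [3, -44, -5, 0, 0, 0], [3, -44, -5, 0, 0, 0], [3, -44, -5, 0, 0, 0]]])

```text
clock: 19.55
eef_pos: [535.2, -110.2, 234.5]
eef_rot: [0.781, 1.553, 0.109]
wrist_force: [1.0, 0.0, -0.3]
finger_gap: 93.9
```

>>> jog_arm(moves=[[[3, -44, 0, 0, 0, 0], [3, -44, 0, 0, 0, 0], [3, -44, 0, 0, 0, 0], [3, -44, 0, 0, 0, 0], [3, -44, 0, 0, 0, 0]]])

```text
clock: 20.05
eef_pos: [552.2, -331.6, 236.0]
eef_rot: [0.817, 1.553, 0.149]
wrist_force: [0.1, -0.3, -0.0]
finger_gap: 94.0
```

>>> jog_arm(moves=[[[2, -30, 0, -0.15, 1, 0], [0, -21, 0, 0, 0, 0], [0, 0, -30, 0, 0, 0], [0, 0, -30, 0, 0, 0], [0, 0, 0, 0, 0, 0]]])

```text
clock: 20.55
eef_pos: [557.4, -383.3, 174.8]
eef_rot: [0.34, 1.57, -0.331]
wrist_force: [-0.6, -0.2, 0.0]
finger_gap: 94.2
```

>>> jog_arm(moves=[[[-2, 0, -15, 0, 0, 0], [0, 0, -20, 0, 0, 0], [0, 0, -8, 0, 0, 0], [0, 0, 0, 0, 0, 0]]])

```text
clock: 20.95
eef_pos: [559.4, -379.7, 136.8]
eef_rot: [0.139, 1.566, -0.529]
wrist_force: [-0.2, 0.0, 0.8]
finger_gap: 93.9
```

>>> jog_arm(moves=[[[0, 0, 0, 0, 0, 0]]])

```text
clock: 21.05
eef_pos: [560.0, -379.5, 138.4]
eef_rot: [0.119, 1.564, -0.548]
wrist_force: [0.3, 0.2, -0.1]
finger_gap: 94.3
```

>>> jog_arm(moves=[[[-4, -3, -6, 0, 0, 0], [0, 0, 0, 0, 0, 0], [-1, -1, -2, 0, 0, 0], [0, 0, 0, 0, 0, 0]]])

```text
clock: 21.45
eef_pos: [555.4, -384.2, 132.9]
eef_rot: [0.081, 1.561, -0.586]
wrist_force: [-0.1, -0.7, -0.4]
finger_gap: 94.2
```

>>> jog_arm(moves=[[[0, 0.5, -3, 0.3, 0.5, 0], [0, 0, 0, 0, 0, 0], [0, 0, 0, 0, 0, 0], [0, 0, 0, 0, 0, 0], [0, 0, 0, 0, 0, 0]]], gripper=-1)

```text
clock: 21.95
eef_pos: [555.5, -383.7, 129.8]
eef_rot: [-2.561, 1.57, 3.055]
wrist_force: [0.6, 0.1, -0.8]
finger_gap: 57.7
```

>>> jog_arm(moves=[[[0, 0, 0, 0, 0, 0], [0, 0, 0, 0, 0, 0]]])

```text
clock: 22.15
eef_pos: [555.4, -383.7, 129.7]
eef_rot: [-2.495, 1.57, 3.121]
wrist_force: [-0.4, -0.9, -1.5]
finger_gap: 57.7
```

>>> jog_arm(moves=[[[0, 0, 10, 0, 0, 0], [0, 0, 20, 0, 0, 0], [0, 0, 20, 0, 0, 0], [-3, 18, 0, 0, 0, 0], [-6, 34, 0, 0, 0, 0]]])

```text
clock: 22.65
eef_pos: [545.3, -333.0, 182.0]
eef_rot: [-2.845, 1.568, 2.768]
wrist_force: [0.5, 0.4, -3.1]
finger_gap: 57.5
```

>>> jog_arm(moves=[[[-7, 40, 0, 0, 0, 0], [-7, 40, 0, 0, 0, 0], [-7, 40, 0, 0, 0, 0], [-7, 40, 0, 0, 0, 0], [-7, 40, 0, 0, 0, 0]]])

```text
clock: 23.15
eef_pos: [507.6, -126.9, 184.9]
eef_rot: [-2.909, 1.57, 2.7]
wrist_force: [-0.2, 0.7, -2.9]
finger_gap: 57.3
```

>>> jog_arm(moves=[[[-5, 25, 0, 0, 0, 0], [-3, 16, 0, 0, 0, 0], [0, 6, 0, 0, 0, 0], [0, 0, 0, 0, 0, 0]]])

```text
clock: 23.55
eef_pos: [498.5, -74.0, 187.8]
eef_rot: [0.883, 1.569, 0.215]
wrist_force: [0.5, 0.1, -2.8]
finger_gap: 57.2
```

Down to about 130 (58 lower).

>>> jog_arm(moves=[[[0.5, -2, -15, 0, 0, 0], [0, 0, -20, 0, 0, 0], [0, 0, -12, 0, 0, 0], [0, 0, 0, 0, 0, 0], [0, 0, 0, 0, 0, 0]]])

```text
clock: 24.05
eef_pos: [500.4, -79.7, 140.9]
eef_rot: [0.459, 1.567, -0.213]
wrist_force: [0.1, 0.1, -3.0]
finger_gap: 57.3
```

>>> jog_arm(moves=[[[-1, 3.3, -3, 0, 0, 0], [0, 0, -4, 0, 0, 0], [0, 0, 0, 0, 0, 0], [0, 0, 0, 0, 0, 0]]])

```text
clock: 24.45
eef_pos: [500.1, -76.5, 135.1]
eef_rot: [0.454, 1.564, -0.218]
wrist_force: [0.3, -0.1, -1.9]
finger_gap: 57.3
```

>>> jog_arm(moves=[[[-0.7, 0, -2, 0, 0.4, 0], [0, 0, -2, 0, 0, 0], [0, 0, -1, 0, 0, 0], [0, 0, 0, 0, 0, 0]]])

```text
clock: 24.85
eef_pos: [499.6, -76.6, 130.0]
eef_rot: [-1.348, 1.569, -2.02]
wrist_force: [0.2, 0.1, -3.8]
finger_gap: 57.5
```

>>> jog_arm(moves=[[[0, 0, -1, 0, 0, 0], [0, 0, -1, 0, 0, 0]]])

```text
clock: 25.05
eef_pos: [499.8, -76.5, 129.6]
eef_rot: [-0.841, 1.569, -1.513]
wrist_force: [-7.4, 2.9, 16.0]
finger_gap: 57.2
```

>>> jog_arm(moves=[[[0, 0, 0, 0, 0, 0], [0, 0, 0, 0, 0, 0], [0, 0, 0, 0, 0, 0], [0, 0, 0, 0, 0, 0], [0, 0, 0, 0, 0, 0]]], gripper=1)

```text
clock: 25.55
eef_pos: [500.5, -76.6, 130.6]
eef_rot: [-0.02, 1.568, -0.692]
wrist_force: [-0.6, -0.6, 0.4]
finger_gap: 92.8
```

>>> jog_arm(moves=[[[0, 0, 10, 0, 0, 0], [0, 0, 40, 0, 0, 0], [0, 0, 40, 0, 0, 0], [-10, -42, 0, 0, 0, 0], [-10, -42, 0, 0, 0, 0]]])

```text
clock: 26.05
eef_pos: [480.1, -159.0, 226.8]
eef_rot: [-0.09, 1.567, -0.755]
wrist_force: [0.8, -0.6, 0.0]
finger_gap: 94.0
```

>>> jog_arm(moves=[[[-10, -42, 0, 0, 0, 0], [-10, -42, 0, 0, 0, 0], [-10, -42, 0, 0, 0, 0], [-10, -42, 0, 0, 0, 0], [-10, -38, 0, 0, 0, 0]]])

```text
clock: 26.55
eef_pos: [427.2, -373.1, 232.4]
eef_rot: [0.013, 1.561, -0.65]
wrist_force: [0.4, 0.6, -0.8]
finger_gap: 93.9
```

>>> jog_arm(moves=[[[0, 0, 0, 0, 0, 0], [0, 0, 0, 0, 0, 0]]])

```text
clock: 26.75
eef_pos: [425.3, -377.0, 233.2]
eef_rot: [-0.027, 1.561, -0.695]
wrist_force: [-1.3, 0.5, -0.4]
finger_gap: 94.1
```

```bash
python3 caps.py
```

```text
jar none
wide 651 [ 429.5 -370.8  172.4] [array([ 427.9, -372.9]), np.float64(25.6)]
jar0 912 [498.7 -76.6 136.6] [array([498.9, -76.5]), np.float64(29.3)]
wide0 none
tall 311 [488.7  26.9 190.2] [array([489. ,  26.7]), np.float64(16.1)]
```

>>> jog_arm(moves=[[[1, 3, -15, 0.4, 0.4, 0], [0, 0, -25, 0, 0, 0], [0, 0, -20, 0, 0, 0], [0, 0, 0, 0, 0, 0], [0, 0, 0, 0, 0, 0]]])

```text
clock: 27.3
eef_pos: [428.5, -367.9, 170.1]
eef_rot: [2.409, 1.569, 1.747]
wrist_force: [0.1, -0.1, 1.0]
finger_gap: 94.1
```

>>> jog_arm(moves=[[[-2, -6, -5, 0, 0, 0], [0, 0, 0, 0, 0, 0], [0, 0, -2, 0, 0, 0], [0, 0, 0, 0, 0, 0]]])

```text
clock: 27.7
eef_pos: [427.3, -374.2, 164.7]
eef_rot: [0.652, 1.569, -0.008]
wrist_force: [-1.2, -0.3, 0.5]
finger_gap: 94.0
```

>>> jog_arm(moves=[[[0, 0, -2, 0, 0, 0], [0, 0, 0, 0, 0, 0], [0, 0, 0, 0, 0, 0], [0, 0, 0, 0, 0, 0], [0, 0, 0, 0, 0, 0]]], gripper=-1)

```text
clock: 28.2
eef_pos: [427.4, -374.3, 163.2]
eef_rot: [0.39, 1.568, -0.271]
wrist_force: [0.3, 0.8, -0.8]
finger_gap: 57.6
```

>>> jog_arm(moves=[[[0, 0, 0, 0, 0, 0], [0, 0, 0, 0, 0, 0], [0, 0, 0, 0, 0, 0]]])

```text
clock: 28.5
eef_pos: [427.4, -374.3, 163.2]
eef_rot: [0.42, 1.568, -0.241]
wrist_force: [-0.9, -0.4, -0.2]
finger_gap: 49.3
```

>>> jog_arm(moves=[[[0, 0, 10, 0, 0, 0], [0, 0, 20, 0, 0, 0], [0, 0, 20, 0, 0, 0], [0, 0, 0, 0, 0, 0]]])

```text
clock: 28.9
eef_pos: [426.6, -373.5, 214.4]
eef_rot: [2.535, 1.568, 1.874]
wrist_force: [0.5, 0.0, -5.2]
finger_gap: 49.3
```

>>> jog_arm(moves=[[[8, 18, 0, 0, 0, 0], [14, 33, 0, 0, 0, 0], [15, 35, 0, 0, 0, 0], [15, 35, 0, 0, 0, 0], [14, 33, 0, 0, 0, 0]]])

```text
clock: 29.4
eef_pos: [491.2, -217.0, 210.4]
eef_rot: [3.075, 1.564, 2.407]
wrist_force: [0.1, -0.1, -4.6]
finger_gap: 49.2
```

>>> jog_arm(moves=[[[10, 22, 0, 0, 0, 0], [5, 10, 0, 0, 0, 0], [0, 0, 0, 0, 0, 0], [0, 0, 0, 0, 0, 0]]])

```text
clock: 29.8
eef_pos: [506.7, -180.6, 207.6]
eef_rot: [-3.105, 1.56, 2.515]
wrist_force: [-0.1, -0.1, -5.1]
finger_gap: 49.6
```

>>> jog_arm(moves=[[[2.5, -1.5, -10, -0.4, -0.5, 0], [0, 0, -15, 0, 0, 0], [0, 0, -10, 0, 0, 0], [0, 0, 0, 0, 0, 0], [0, 0, 0, 0, 0, 0]]])

```text
clock: 30.3
eef_pos: [507.4, -187.3, 171.2]
eef_rot: [-1.042, 1.569, -1.711]
wrist_force: [-0.1, 0.4, -5.2]
finger_gap: 49.6
```

>>> jog_arm(moves=[[[2, 5, -3, 0, 0, 0], [0, 0, -2, 0, 0, 0], [0, 0, 0, 0, 0, 0], [0, 0, 0, 0, 0, 0]]])

```text
clock: 30.7
eef_pos: [510.0, -182.4, 167.2]
eef_rot: [-0.32, 1.568, -0.989]
wrist_force: [-0.6, -0.8, -4.7]
finger_gap: 49.2
```

>>> jog_arm(moves=[[[-0.5, 0, -2, 0, 0, 0], [0, 0, -1.5, 0, 0, 0], [0, 0, 0, 0, 0, 0]]])

```text
clock: 31.0
eef_pos: [509.6, -182.4, 163.7]
eef_rot: [-0.249, 1.567, -0.918]
wrist_force: [-0.4, 0.3, -4.4]
finger_gap: 49.3
```

>>> jog_arm(moves=[[[0, 0, -1.3, 0, 0, 0], [0, 0, -0.7, 0, 0, 0]]])

```text
clock: 31.2
eef_pos: [509.7, -182.7, 163.2]
eef_rot: [-0.194, 1.566, -0.863]
wrist_force: [-4.9, 0.8, 4.5]
finger_gap: 49.3
```

Contact. Release, rise and back off to the right, then a final check.

>>> jog_arm(moves=[[[0, 0, 0, 0, 0, 0], [0, 0, 0, 0, 0, 0], [0, 0, 0, 0, 0, 0], [0, 0, 0, 0, 0, 0], [0, 0, 0, 0, 0, 0]]], gripper=1)

```text
clock: 31.7
eef_pos: [510.6, -183.0, 164.4]
eef_rot: [0.008, 1.563, -0.661]
wrist_force: [0.1, -0.0, -0.4]
finger_gap: 85.8
```

>>> jog_arm(moves=[[[0, 0, 10, 0, 0, 0], [0, 0, 30, 0, 0, 0], [0, 0, 40, 0, 0, 0], [-15, -42, 0, 0, 0, 0], [-15, -42, 0, 0, 0, 0]]])

```text
clock: 32.2
eef_pos: [480.9, -265.2, 250.4]
eef_rot: [0.001, 1.562, -0.661]
wrist_force: [0.4, -0.8, -0.8]
finger_gap: 94.0
```

>>> jog_arm(moves=[[[-15, -42, 0, 0, 0, 0], [-15, -42, 0, 0, 0, 0], [-15, -42, 0, 0, 0, 0], [0, 0, 0, 0, 0, 0], [0, 0, 0, 0, 0, 0]]])

```text
clock: 32.7
eef_pos: [431.6, -399.9, 255.3]
eef_rot: [-0.044, 1.557, -0.71]
wrist_force: [-0.9, -0.6, -0.8]
finger_gap: 94.0
```

```bash
python3 caps.py
python3 - <<'E'
from h import *
im=cv2.imread("pics/last.png"); s,_=snap("side"); 
x=cv2.resize(im[190:350,60:450],(780,320)); y=cv2.resize(s[130:440,200:500],(271,280)); o=np.zeros((600,780,3),np.uint8); o[:320]=x; o[320:,:271]=y; cv2.imwrite("pics/fin.png",o)
_,d=snap("top"); C=cloud("top",d)
for nm,x,y in(("Q",573,-15.1),("P",460.5,296.9)):
    h=41 if nm=="Q" else 134; m=(np.hypot(C[...,0]-x,C[...,1]-y)<35)&(abs(C[...,2]-h)<5); p=C[m]; print(nm,len(p),cv2.minEnclosingCircle(p[:,:2].astype(np.float32)))
E
```

```text
jar none
wide none
jar0 908 [498.6 -76.7 136.4] [array([498.5, -76.8]), np.float64(29.3)]
wide0 722 [ 508.5 -182.5  172.5] [array([ 508.4, -182.9]), np.float64(25.3)]
tall 312 [488.5  26.7 190.4] [array([488.7,  26.5]), np.float64(16.1)]
Q 172 ((573.273681640625, -15.017915725708008), 24.96241569519043)
P 229 ((461.2480163574219, 298.4623718261719), 25.482406616210938)
```

View pics/fin.png

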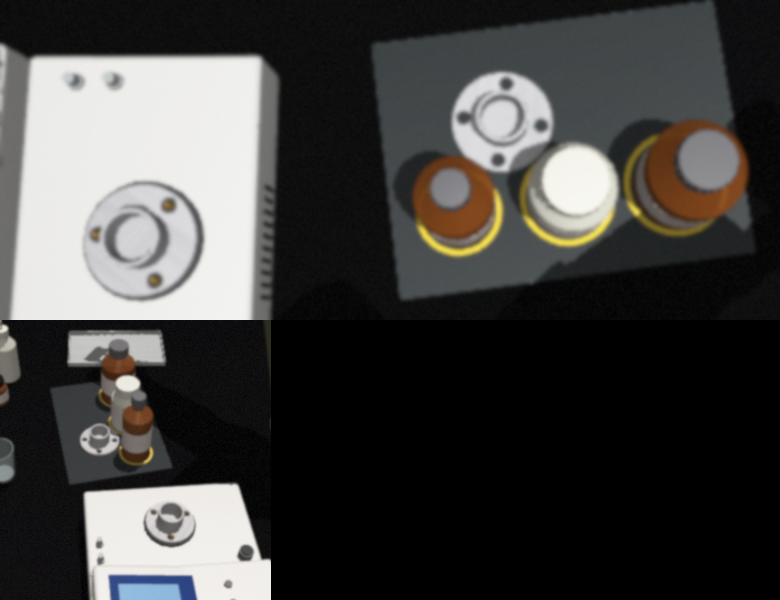

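```bash
python3 -c "
from cell import manip; print(manip.sign_off())"
```

```text
the job is handed in; nothing more can be done
None
```

The three-hole holder (P) is fully down over the studs, all three bottles are back upright on their ring marks, and I handed the job in at about 33 s. I moved the wide bottle and then the jar on to the side tray. Then I set the holder down and put the jar and then the wide bottle back.

What the last checks showed:
- **Holder P:** the flange top is at 102.7 mm (103 expected) and level. All three studs show through their holes.
- **Bottles:** the jar is about 1 mm from its ring centre. The wide bottle is about 2 mm from its ring centre, the least exact of the three. The tall bottle was not touched.
- **Holder Q:** its position is unchanged to within 0.3 mm.
- **Forces:** the highest wrist force read at the end of a move was about 18 N, when the jar was set back on its mark.

One disagreement: the side camera read the stud positions about 4.6 mm further in +y than the top camera. I compared holes with studs within each camera separately, and the holder went down without jamming.

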